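# Load the dowelling jig from the parts drawer

### The job

The filler tub is in the way of the parts drawer: with the drawer still shut, push the tub aside so that it stands wholly on its round drip mat, then pull the drawer right out to its stop. Lay every oak rail from the drawer in the dowelling jig, one to a bay (any bay): flat down on the board, long side tight along the fence on the bay's left and far end tight against the steel guide bar. Finish with the drawer pushed fully shut and the tub upright on its mat, without shifting any other tool or offcut on the bench.

Things in the scene. Friction and masses are not known exactly. Their poses are not given: they have to be found in the camera images.
- cabinet: Low grey sheet-steel drawer unit fixed on the bench, 250 (its x) x 280 (its y) x 100 high, two cartons on the rear half of its top (up to 145 high, none in the front 145 mm of its depth). Origin: centre of its underside; its x axis points from its front into the unit, so the drawer front faces its -x and slides out along its -x.
- drawer (a joint): Travel of the one drawer in m: 0 shut, 0.18 pulled out to its stop; about 2 N of friction, stays where it is left. Its grey front panel is 276 wide, 18 thick, 10 to 90 mm above the bench, its outer face 143 mm in front of the cabinet's origin when shut.
- drawer_tray (a point): Middle of the floor of the drawer's open steel tray, 18 mm above the bench; moves with the drawer. The tray is 195 long inside (along the travel), 254 wide, split lengthwise into three lanes 71 wide by two wooden battens 20 wide; the battens and the side walls are only 15 high above the floor. Full out, nearly all of the tray lies clear in front of the cabinet.
- drawer_handle (a point): Middle of the drawer's round steel bar handle (10 to 12 mm thick, 120 mm long, level, parallel to the drawer front), 62 mm above the bench, 35 mm in front of the panel's outer face (about 29 mm free behind the bar, so a closed pair of fingers can hook behind it from above); moves with the drawer.
- jig: Fixed dowelling jig: plywood board 240 (its x) x 310 (its y) x 18 thick, three aluminium fences on it, 156 long (along x), 30 wide, 12 high above the board, running up to the guide bar at the far end. A bay is the strip of board on the -y side of each fence, 68 to 70 wide, open towards -x; pitch 98; a 12 high wooden strip edges the -y bay. Origin: centre of the board's underside.
- guide_bar (a point): Middle of the working face (looking to the jig's -x) of the steel guide bar with drill bushes that crosses the far end of the jig's board, 306 long, 36 high above the board; at half its height.
- bay1 (a point): Where the centre of a rail lies when it is fully home in the -y (right-hand) bay: 18 mm above the board top, 21 mm to the -y side of the fence's working face, 70 mm in front (-x) of the guide bar's face. Axes as the jig's.
- bay2 (a point): Where the centre of a rail lies when it is fully home in the middle bay: 18 mm above the board top, 21 mm to the -y side of the fence's working face, 70 mm in front (-x) of the guide bar's face. Axes as the jig's.
- bay3 (a point): Where the centre of a rail lies when it is fully home in the +y (left-hand) bay: 18 mm above the board top, 21 mm to the -y side of the fence's working face, 70 mm in front (-x) of the guide bar's face. Axes as the jig's.
- rail1: Plain oak rail, 140 (its x) x 42 (its y) x 36 (its z), about 0.16 kg, lying at the start along the right-hand (-y) lane of the drawer. Origin: its centre. All rails are alike, either end or broad face may be used; only two or three are there (an absent one reads None).
- rail2: Plain oak rail, 140 (its x) x 42 (its y) x 36 (its z), about 0.16 kg, lying at the start along the middle lane of the drawer. Origin: its centre. All rails are alike, either end or broad face may be used; only two or three are there (an absent one reads None).
- rail3: Plain oak rail, 140 (its x) x 42 (its y) x 36 (its z), about 0.16 kg, lying at the start along the left-hand (+y) lane of the drawer. Origin: its centre. All rails are alike, either end or broad face may be used; only two or three are there (an absent one reads None).
- tub: Closed white filler tub, a cylinder 104 in diameter (lid 107), 98 high, about 0.6 kg, standing on the bench in front of the drawer; too wide to grip. Origin: centre of its underside.
- mat: Round flat dark drip mat on the bench, 150 in diameter, practically flush with the bench. Origin: its centre.
- drill: Red and black cordless drill lying on its side, 60 high, about 230 x 180. Origin near the motor's middle, underside. Not part of the job: leave alone.
- knife: Blue-handled putty knife lying flat, 200 long. Origin near the handle's front end. Not part of the job: leave alone.
- tape: Yellow tape measure 70 x 36 x 66 high. Origin: centre of underside. Not part of the job: leave alone.
- glue: White glue bottle, 64 diameter, 170 high, standing. Origin: centre of underside. Not part of the job: leave alone.
- hammer: Hammer lying flat, 280 long. Origin about mid-length. Not part of the job: leave alone.
- square: Try square lying flat, wooden stock 120, steel blade 170. Origin on the bench near its inner corner. Not part of the job: leave alone.
- offcut: Short oak offcut, only 75 x 42 x 36, lying on the bench behind; not a rail. Origin: centre of underside. Not part of the job: leave alone.
Mind the look-alikes: they are no part of the job. What is shaped like the tub but yellow is not meant.

How it is judged:
By the outcome, as a careful person would: the job done as asked, in the order asked, and still so for the second after the job is handed in, with the robot touching nothing.
Of rail1, rail2, rail3 only 2 to 3 are there at a start; the rules pass over those that are not, and their reading is None.
At some moment in a run one of rail1, rail2, rail3, tub may be knocked a few centimetres aside while the robot is not near it.
Once in a run the grip may slacken for a moment while it holds something.
It also fails if it takes over 210 s, if anything falls off the work surface, if the arm or the gripper's body presses on something with over 40 N, if the wrist force passes 120 N, or if a joint passes its speed limit or range.

### The arm

A 7-joint arm with a two-finger parallel gripper is mounted at the origin on the work surface. World frame = base frame: x ahead of the robot, y to its left, z up, the work surface at z = 0. Lengths are in mm, angles in rad, forces in N, time in s.
With the tool pointing down it reaches from about 350 to 900 mm from the base axis. Payload 7.2 kg.
Tool frame: the origin (TCP) lies midway between the tips of the shut fingers; the grasp point (between the pads) lies 19 mm behind it; z points along the fingers, y is the line along which they close (so a half turn about z gives the same grasp; the last joint's range is limited). The gripper opens to 88 mm and grips with 3 to 60 N. Pads are 20 mm wide; open, the fingers measure 115 mm over their backs; the gripper's body (75 mm by 178 mm) begins 61 mm behind the grasp point.
Start: joints at [-1.193, 0.411, -0.013, 1.596, 0.006, 1.134, -0.082], TCP at [269.497, 563.916, 194.453] pointing down, gripper open.
Joint ranges: [-2.95, 2.95], [-0.29, 1.99], [-1.47, 1.44], [0.14, 2.54], [-1.03, 4.17], [0.13, 1.85], [-2.86, 2.86]. Speed limits (rad/s): [2.39, 2.39, 3.01, 3.01, 3.14, 3.14, 3.14].

### API

Orientations are given as a rotation vector (axis times angle).
In Python, from station import env gives the robot as it stands. Calls block until the motion is done:
- env.move_to(position, orientation): joint-space move of the TCP to a pose.
- env.servo_line(position, v=150, ori=None, stop_force=None): straight line of the TCP; ori=None keeps the orientation; v is the mean speed in mm/s. With stop_force (N) it stops when the force on the tool has changed by that much, and returns True; else False.
- env.movej(angles): joint-space move.
- env.gripper_to(opening, squeeze=None): finger opening in mm; squeeze is the grip in N (None keeps the last); returns when the fingers have stopped.
- env.sleep(seconds).
- env.solve_ik(position, orientation): joint angles nearest the present ones, or None.
- env.read_camera(name): name is "scene" or "top"; returns a dict with "img" (400x640x3 uint8, blue, green, red), "z_map" (400x640 float32, mm along the optical axis (not along the pixel's ray), 0 where there is no reading), "camera_matrix" (3x3 intrinsics, pixels), "R" (3x3) and "t" (3): a world point X has camera coordinates R X + t. Camera axes: x right, y down, z forward; pixel columns grow to the right and rows downward; lengths in mm; the calibration is good to about 2 mm. A picture is of the moment at which its call begins.
A pose or a line that the arm cannot do raises env.Unreachable and nothing moves.
- env.sign_off(): hands the job in; it is judged then, once.
Trained networks look in a picture, given as the dict that the camera call returned (one of the last four; its "shot" number tells which), for a name from the list of things; names that differ only in an ending like _2 or _b are one class to them, and where a whole thing is asked for, a point or a joint stands for the part that bears it (a point fixed in the world has none). Each returns a list of dicts, best first, with "confidence" (0 to 1); they miss things now and then, are a little off and sometimes report something else, mostly with a low value. They report only what shows in the picture. A call takes as long as a camera call. They do not tell look-alikes from the thing itself.
- env.cut_out(query, picture): "region" (400x640 bool, what is visible of it) and "location" ([column, row] in pixels, amid what is visible of it).
- env.spot_point(query, picture): "location" ([column, row] in pixels: a listed point, or the origin of a listed thing).
Readings, each from a call of its own:
- env.current_time(): time.
- env.current_joint_pos(): joint angles.
- env.current_joint_vel(): joint speeds.
- env.current_joint_efforts(): joint torques, N m.
- env.current_ee_pos(): TCP position.
- env.current_eef_rot(): TCP orientation.
- env.current_wrist_force(): force on the tool from outside, world axes, zero at the start.
- env.current_torque(): the same for the moment, N m.
- env.current_finger_gap(): finger opening in mm.
- env.current_grip_force(): force on a finger pad.
Only numpy, scipy, OpenCV 4.12 (cv2) and the standard library are available. Lean on these libraries where they do the work, as an engineer would, in place of code of your own. Each camera call takes 0.05 s, during which the arm holds its last target. There are 200 camera calls.

## Working session

There is one attempt and no reset: what is moved stays moved. The work goes in short steps, each a Python script; the robot and the scene stay as the last script left them, time stands still between calls to the robot, and variables do not carry over. Pictures are saved under pics/ and viewed, at most 14 in all, crops included, and the job is handed in when it is done.

```bash
mkdir -p pics; ls; cat > h.py <<'E'
import numpy as np, cv2
from station import env
from scipy.spatial.transform import Rotation as Ro
def world(c,u=None,v=None):
    K=c["camera_matrix"];z=c["z_map"].astype(float)
    vv,uu=np.mgrid[0:400,0:640]
    P=np.stack([(uu-K[0,2])/K[0,0]*z,(vv-K[1,2])/K[1,1]*z,z],-1)
    W=(P-np.array(c["t"]))@np.array(c["R"])
    W[z<=0]=np.nan
    return W
def ray(c,px,h):
    K=c["camera_matrix"];R=np.array(c["R"]);t=np.array(c["t"])
    d=R.T@np.linalg.solve(K,[px[0],px[1],1.]);o=-R.T@t
    return o+d*(h-o[2])/d[2]
def down(yaw):  # tool z down, tool y axis at angle yaw from world y
    return (Ro.from_euler('z',yaw)*Ro.from_rotvec([np.pi,0,0])).as_rotvec()
E
python3 - <<'E'
from h import *
for n in ("scene","top"):
    c=env.read_camera(n); cv2.imwrite(f"pics/{n}0.png",c["img"])
    print(n,-np.array(c["R"]).T@c["t"], c["camera_matrix"][0,0])
    for q,h in dict(cabinet=0,drawer_handle=62,drawer_tray=18,jig=0,guide_bar=36,bay1=36,bay2=36,bay3=36,tub=0,mat=0,rail1=36).items():
        for d in env.spot_point(q,c)[:2]: print(q,np.round(d["location"]),round(d["confidence"],2),np.round(ray(c,d["location"],h)))
print(env.current_eef_rot(),env.current_time())
E
```

```text
pics
scene [1298.80869581 1107.88196232 1262.58299597] 472.57374320744657
cabinet [248. 227.] 0.75 [ 779. -118.    0.]
drawer_handle [285. 196.] 0.78 [ 603. -124.   62.]
drawer_handle [276. 165.] 0.37 [ 525. -321.   62.]
jig [357. 257.] 0.64 [539. 247.   0.]
guide_bar [250. 228.] 0.72 [793. -74.  36.]
guide_bar [337. 262.] 0.64 [632. 251.  36.]
bay1 [350. 255.] 0.82 [578. 252.  36.]
bay1 [369. 272.] 0.77 [573. 349.  36.]
bay2 [350. 255.] 0.82 [578. 252.  36.]
bay2 [369. 272.] 0.77 [573. 349.  36.]
bay3 [350. 255.] 0.82 [578. 252.  36.]
bay3 [369. 272.] 0.77 [573. 349.  36.]
tub [352. 206.] 0.93 [385.  23.   0.]
tub [323. 170.] 0.84 [ 339. -236.    0.]
mat [276. 162.] 0.86 [ 473. -411.    0.]
top [ 429.53965373  -36.66998074 1574.09191116] 442.32920419763184
cabinet [337. 115.] 0.68 [ 786. -107.    0.]
drawer_handle [344. 168.] 0.63 [ 589. -129.   62.]
drawer_tray [416. 202.] 0.66 [ 478. -385.   18.]
drawer_tray [204. 172.] 0.4 [576. 361.  18.]
jig [234. 180.] 0.9 [549. 260.   0.]
guide_bar [235. 152.] 0.75 [646. 250.  36.]
guide_bar [147. 184.] 0.27 [533. 556.  36.]
bay1 [237. 171.] 0.96 [578. 242.  36.]
bay1 [206. 170.] 0.92 [581. 352.  36.]
bay2 [237. 171.] 0.96 [578. 242.  36.]
bay2 [206. 170.] 0.92 [581. 352.  36.]
bay3 [237. 171.] 0.96 [578. 242.  36.]
bay3 [206. 170.] 0.92 [581. 352.  36.]
tub [299. 229.] 0.91 [379.  25.   0.]
tub [412. 273.] 0.82 [ 228. -377.    0.]
mat [417. 202.] 0.73 [ 478. -394.    0.]
rail1 [228. 120.] 0.48 [759. 278.  36.]
[6.94401763e-01 3.06387714e+00 6.12304000e-05] 1.2
```

View pics/top0.png

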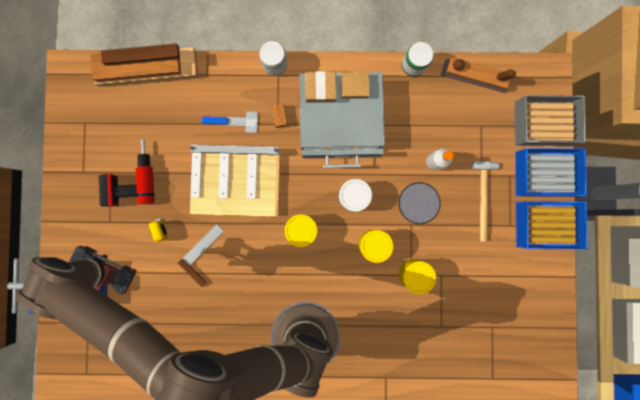

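View pics/scene0.png

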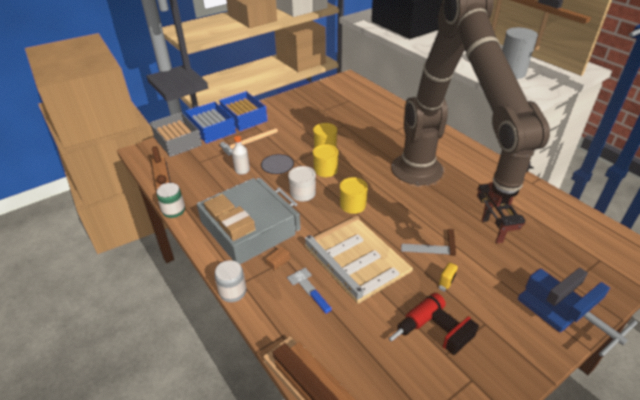

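White tub is at top px (355,195), the mat at (419,203), yellow decoys at (300,230), (376,246), (419,277). The cabinet front faces the robot and the jig is at (234,180). Next I measure with depth.

```bash
cat >> h.py <<'E'
def blob(W,lo,hi,cx,cy,r):
    m=(W[...,2]>lo)&(W[...,2]<hi)&(np.hypot(W[...,0]-cx,W[...,1]-cy)<r)
    return m
def circ(W,lo,hi,cx,cy,r):
    m=blob(W,lo,hi,cx,cy,r); p=W[m][:,:2].astype(np.float32)
    (a,b),rr=cv2.minEnclosingCircle(p); return np.round([a,b,rr,len(p),np.median(W[m][:,2])],1)
E
python3 - <<'E'
from h import *
for n in ("scene","top"):
    c=env.read_camera(n); W=world(c); np.save(f"W{n}.npy",W); cv2.imwrite(f"{n}.png",c["img"])
    def at(u,v): return W[v,u]
    if n=="top":
        for nm,(u,v) in dict(tub=(355,195),y1=(300,230),y2=(376,246),y3=(419,277),glue=(435,158)).items():
            p=at(u,v); print(nm,np.round(p),circ(W,p[2]-12,p[2]+12,p[0],p[1],75))
        print("mat",np.round(at(419,203)), [ (np.round(d["location"]), np.nonzero(d["region"])[0].size, np.round(np.nanmean(W[d["region"]],0)), d["confidence"]) for d in env.cut_out("mat",c)[:2]])
        # cabinet top
        m=blob(W,92,108,770,-110,230); r=cv2.minAreaRect(W[m][:,:2].astype(np.float32)); print("cab",r, np.median(W[m][:,2]))
        for nm,lo,hi in (("bar",45,65),("fence",26,36),("board",10,24)):
            m=blob(W,lo,hi,570,255,230)
            m=cv2.morphologyEx(m.astype(np.uint8),cv2.MORPH_OPEN,np.ones((2,2)))
            k,l,s,ce=cv2.connectedComponentsWithStats(m)
            for i in range(1,k):
                if s[i,4]>40: print(nm,s[i],cv2.minAreaRect(W[l==i][:,:2].astype(np.float32)),np.median(W[l==i][:,2]))
    im=cv2.imread(f"{n}.png"); 
    if n=="top": cv2.imwrite("pics/crop1.png",cv2.resize(im[80:290,180:450],None,fx=2.9,fy=2.8,interpolation=cv2.INTER_CUBIC))
E
```

```text
tub [ 496. -165.   96.] [ 496.6 -164.5   53.5  804.    96.3]
y1 [378.  18.  98.] [377.   16.9  53.2 800.   96.3]
y2 [ 327. -235.   99.] [ 327.7 -236.2   54.   818.    96.2]
y3 [ 226. -379.   92.] [ 225.6 -377.9   54.2  843.    96.3]
glue [ 620. -427.  115.] [ 621.5 -452.8   31.7  172.   115.7]
mat [ 474. -400.    4.] [(array([418., 200.]), 1386, array([ 475., -400.,    2.]), 0.67), (array([352., 194.]), 804, array([ 498., -164.,   95.]), 0.61)]
cab ((726.73486328125, -118.28567504882812), (369.3644104003906, 279.8121643066406), 1.598543643951416) 100.48517025400508
bar [191 146  89   9 625] ((652.1976318359375, 257.1966247558594), (319.56060791015625, 22.30426788330078), 89.21990966796875) nan
fence [192 154  10  44 321] ((nan, nan), (0.0, 0.0), 0.0) nan
fence [220 155  10  44 282] ((559.6158447265625, 277.1206359863281), (25.134723663330078, 155.5038604736328), 79.20154571533203) nan
fence [248 155  10  26 170] ((594.5878295898438, 189.82858276367188), (29.355005264282227, 90.11420440673828), 87.3448715209961) 30.046738237545966
fence [276 171   4  21  57] ((545.8118896484375, 100.540771484375), (7.590736389160156, 70.2825698852539), 87.0006332397461) nan
fence [248 179   9  21 128] ((517.8665771484375, 190.31097412109375), (69.87483978271484, 27.776395797729492), 0.09241905063390732) 29.203576024643294
fence [276 193   3  25  66] ((462.4303894042969, 102.48426818847656), (7.275017261505127, 84.60618591308594), 88.79866790771484) 28.078806601074636
board [202 118  27   8 166] ((758.4280395507812, 328.57275390625), (24.893096923828125, 93.30633544921875), 3.174001693725586) 17.167484053108268
board [ 191  154   86   64 3625] ((nan, nan), (0.0, 0.0), 0.0) nan
```

View pics/crop1.png

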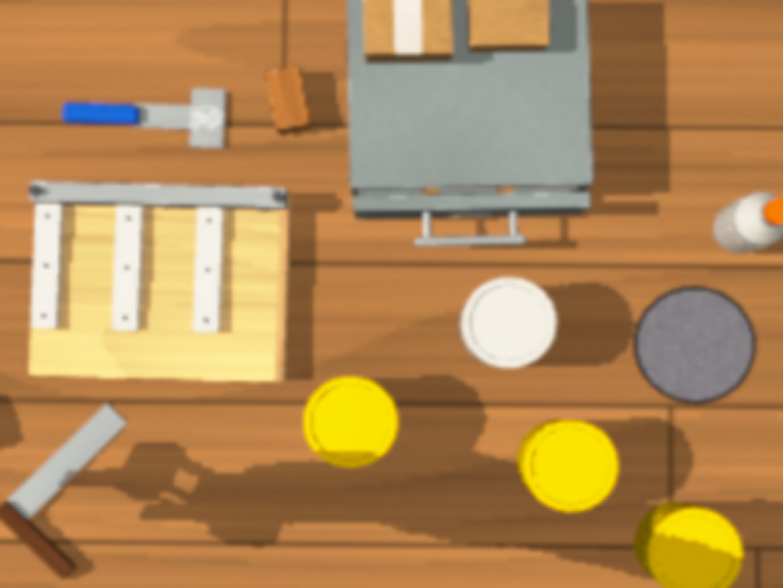

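```bash
cat >> h.py <<'E'
def pose(p,yaw):
    best=None
    for k in (-np.pi,0,np.pi):
        q=env.solve_ik(list(p),down(yaw+k))
        if q is not None and (best is None or np.abs(q[6])<best[0]-.3): best=(abs(q[6]),down(yaw+k),q)
    if best is None: raise SystemExit(f"no ik {p}")
    return best[1],best[2]
def over(x,y,z,yaw):   # joint move at safe height
    o,q=pose((x,y,z),yaw); env.move_to([x,y,z],o); return o
def st(): print("t",round(env.current_time(),1),"tcp",np.round(env.current_ee_pos(),1),"F",np.round(env.current_wrist_force(),1),"gap",round(env.current_finger_gap(),1),"grip",round(env.current_grip_force(),1))
E
cat > push.py <<'E'
from h import *
tub=np.array([497,-164.5]); mat=np.array([475,-400.])
d=(mat-tub)/np.linalg.norm(mat-tub); ang=np.arctan2(d[0],-d[1])  # d=Rz(ang)*(0,-1)... 
yaw=np.pi/2+np.arctan2(d[1],d[0])+np.pi/2
s=tub-d*105; e=mat-d*47
env.gripper_to(76,20)
over(s[0],s[1],240,yaw); st()
env.servo_line([s[0],s[1],28],v=150)
print(env.servo_line([*(tub-d*60),28],v=100,stop_force=20))
print(env.servo_line([*e,28],v=70,stop_force=25)); st()
env.servo_line([*(e-d*60),28],v=100)
b=e-d*60; env.servo_line([*b,200],v=200)
over(480,-60,260,yaw)
c=env.read_camera("top"); W=world(c)
p=[d["location"] for d in env.cut_out("tub",c)]
print(circ(W,85,108,475,-390,90)); st()
cv2.imwrite("pics/push.png",c["img"])
E
python3 push.py
```

```text
t 4.2 tcp [507.  -58.7 239.8] F [-0.  -0.9  0. ] gap 76.5 grip 0.0
False
False
t 10.0 tcp [ 479.4 -353.1   28. ] F [ 0.4  3.8 -0.5] gap 76.1 grip 2.2
[ 477.  -398.    54.   820.    96.2]
t 12.8 tcp [479.9 -61.7 259.5] F [-0.7 -0.1  0.2] gap 76.1 grip 0.0
```

```bash
python3 - <<'E'
from h import *
W=np.load("Wtop.npy"); 
m=(W[...,2]>50)&(W[...,2]<72)&(abs(W[...,0]-600)<30)&(abs(W[...,1]+125)<75)
p=W[m][:,:2]; print("handle",cv2.minAreaRect(p.astype(np.float32)),len(p))
m=(W[...,2]>94)&(W[...,2]<106)&(W[...,0]>600)&(W[...,0]<780)&(abs(W[...,1]+118)<160)
print("cabtop",cv2.minAreaRect(W[m][:,:2].astype(np.float32)))
m=(W[...,2]>80)&(W[...,2]<94)&(W[...,0]>600)&(W[...,0]<670)&(abs(W[...,1]+118)<160)
print("panel",cv2.minAreaRect(W[m][:,:2].astype(np.float32)))
S=np.load("Wscene.npy")
for w,z0,z1,n in((S,54,72,"scene handle"),):
    m=(w[...,2]>z0)&(w[...,2]<z1)&(abs(w[...,0]-600)<22)&(abs(w[...,1]+125)<75)
    print(n,cv2.minAreaRect(w[m][:,:2].astype(np.float32)),m.sum())
E
```

```text
handle ((610.1492309570312, -121.25106811523438), (35.10432434082031, 126.93401336669922), 0.07722112536430359) 141
cabtop ((706.9100341796875, -118.5850830078125), (146.12527465820312, 279.1959533691406), 0.48744720220565796)
panel ((649.1639404296875, -121.28677368164062), (32.597373962402344, 277.5510559082031), 1.5224679708480835)
scene handle ((605.0314331054688, -119.84105682373047), (28.304920196533203, 130.05970764160156), 1.100530743598938) 76
```

```bash
cat > pull.py <<'E'
from h import *
a=np.deg2rad(1.); d=np.array([np.cos(a),np.sin(a)]); h=np.array([598.,-121.])
env.gripper_to(32,20)
over(*h,150,np.pi/2+a)
r=env.servo_line([*h,48],v=80,stop_force=10); print(r); st()
if not r:
    env.gripper_to(0,15); st()
    p=np.array(env.current_ee_pos()[:2])
    e=p-d*192
    print(env.servo_line([*e,48],v=70,stop_force=14)); st()
    env.gripper_to(32); q=np.array(env.current_ee_pos()); print("trav",p-q[:2])
    env.servo_line([*q[:2],200],v=200)
    env.move_to([300,350,300],down(np.pi/2)) if env.solve_ik([300,350,300],down(np.pi/2)) is not None else None
st()
c=env.read_camera("top"); W=world(c); np.save("Wtop.npy",W); cv2.imwrite("pics/open.png",c["img"])
cv2.imwrite("pics/open_c.png",cv2.resize(c["img"][90:290,180:450],None,fx=2.9,fy=2.9,interpolation=cv2.INTER_CUBIC))
for dd in env.spot_point("rail1",c)[:5]: print(dd["location"],dd["confidence"],ray(c,dd["location"],36))
m=(W[...,2]>44)&(W[...,2]<64)&(W[...,0]>400)&(W[...,0]<660)&(abs(W[...,1]+118)<150)
k,l,s,ce=cv2.connectedComponentsWithStats(m.astype(np.uint8))
for i in range(1,k):
    if s[i,4]>60: print(s[i],cv2.minAreaRect(W[l==i][:,:2].astype(np.float32)),np.median(W[l==i][:,2]))
E
python3 pull.py
```

```text
False
t 15.8 tcp [ 598.4 -121.1   48.5] F [ 0.2  0.5 -0.9] gap 31.9 grip 0.0
t 16.5 tcp [ 598. -121.   48.] F [ 0.6 -0.3 -0. ] gap 0.5 grip 0.0
False
t 19.4 tcp [ 406.2 -124.4   48. ] F [-0.1 -0.4  0.1] gap 0.5 grip 0.0
trav [191.98534762   3.32771476]
t 22.8 tcp [300.8 349.1 299.7] F [-0.1  0.7  0.8] gap 31.9 grip 0.0
[230.1, 121.1] 0.18 [755.31461023 269.08134809  36.        ]
```

View pics/open_c.png

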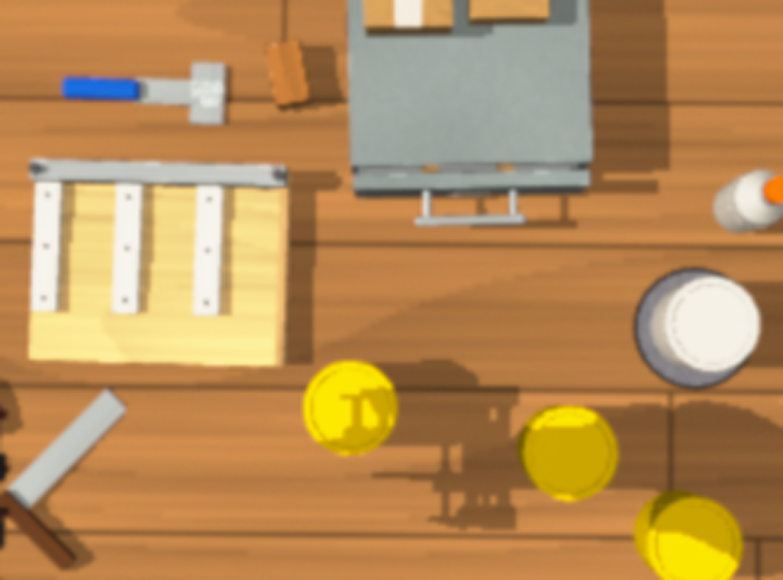

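The closing missed the bar (gap 0.5 mm, drawer unmoved). I'll put the gripper back above it and look.

```bash
python3 - <<'E'
from h import *
W=np.load("Wtop.npy")
for v in range(160,172): print(v,np.round(W[v,350]),np.round(W[v,333]))
env.gripper_to(32,20); env.move_to([300,100,250],down(np.pi/2))
over(598,-121,150,np.pi/2); env.servo_line([598,-121,75],v=100); st(); print(Ro.from_rotvec(env.current_eef_rot()).as_matrix().round(2))
c=env.read_camera("scene"); cv2.imwrite("pics/hs.png",cv2.resize(c["img"][140:270,190:350],None,fx=4.5,fy=4.5,interpolation=cv2.INTER_CUBIC))
E
```

```text
160 [ 626. -155.   -1.] [625. -94.   2.]
161 [ 621. -155.    7.] [622. -94.  -3.]
162 [ 618. -155.    2.] [618. -94.  -1.]
163 [ 615. -155.    2.] [615. -94.  -1.]
164 [ 605. -151.   59.] [611. -94.  -3.]
165 [ 600. -150.   67.] [600. -92.  64.]
166 [ 596. -150.   73.] [596. -92.  69.]
167 [ 600. -155.    6.] [593. -92.  64.]
168 [ 597. -155.    2.] [597. -94.   1.]
169 [ 593. -155.    4.] [593. -95.  -4.]
170 [ 590. -155.   -4.] [589. -94.   1.]
171 [ 587. -155.   -3.] [586. -94.   2.]
t 26.4 tcp [ 598.4 -121.3   75.5] F [-0.1 -0.9 -0.3] gap 32.0 grip 0.0
[[ 0.  1.  0.]
 [ 1. -0. -0.]
 [-0.  0. -1.]]
```

View pics/hs.png

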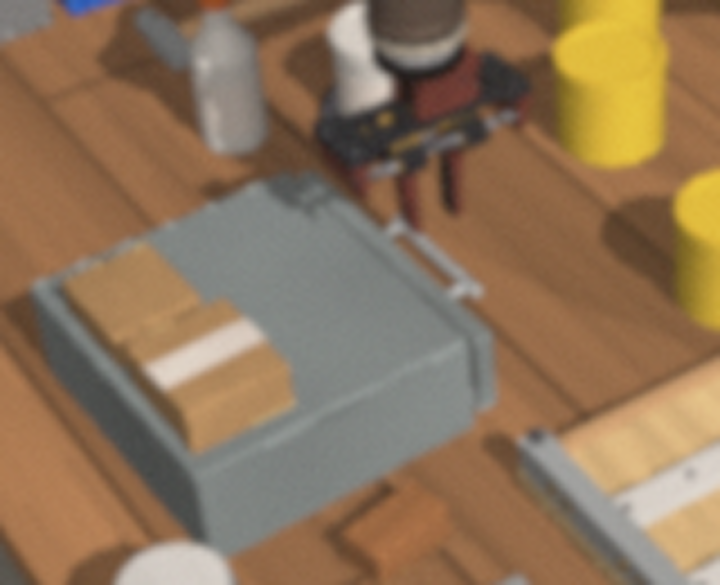

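```bash
python3 - <<'E'
from h import *
for n in("scene","top"):
    c=env.read_camera(n); W=world(c); K=c["camera_matrix"]
    for X in ([598,-121,75],[598,-121,62],[598,-61,62],[598,-181,62]):
        p=K@(np.array(c["R"])@X+c["t"]); print(n,X,np.round(p[:2]/p[2],1))
    if n=="scene":
        print([np.round(W[140+int(y/4.5),190+int(x/4.5)]) for x,y in((410,195),(410,208),(453,190),(453,205),(400,228),(435,258),(472,292),(440,110),(515,85),(330,130))])
    else: cv2.imwrite("pics/ht.png",cv2.resize(c["img"][110:240,270:430],None,fx=4.5,fy=4.5,interpolation=cv2.INTER_CUBIC))
m=(W[...,2]>110)&(abs(W[...,0]-598)<110)&(abs(W[...,1]+121)<120)&(W[...,2]<175); print(cv2.minAreaRect(W[m][:,:2].astype(np.float32)))
E
```

```text
scene [598, -121, 75] [286.4 193.7]
scene [598, -121, 62] [286.6 196.2]
scene [598, -61, 62] [295.  204.4]
scene [598, -181, 62] [278.5 188.4]
[array([ 622., -113.,  145.]), array([ 622., -115.,  129.]), array([ 580., -117.,  127.]), array([ 581., -118.,  112.]), array([ 608., -168.,   67.]), array([ 606., -111.,   69.]), array([601., -64.,  63.]), array([600., -96., 234.]), array([ 522., -102.,  224.]), array([ 678., -136.,  227.])]
top [598, -121, 75] [341.6 165.3]
top [598, -121, 62] [341.4 165.8]
top [598, -61, 62] [323.9 165.6]
top [598, -181, 62] [358.9 165.9]
((701.17919921875, -9.690106391906738), (0.0, 0.0), 0.0)
```

View pics/ht.png

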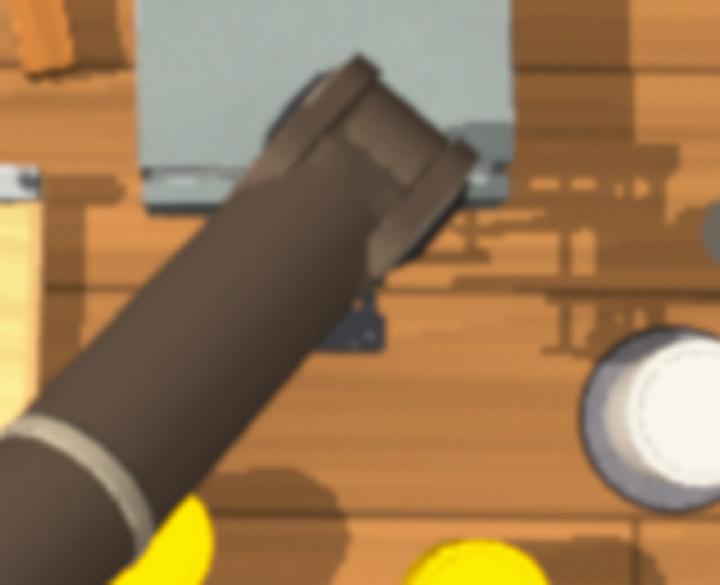

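Depth places the fingertips about 30 mm above the reported TCP, so I'll probe the bench for the true tip height.

```bash
python3 - <<'E'
from h import *
env.servo_line([598,-121,150],v=150)
over(540,0,120,np.pi/2)
for g in (0,32,70):
    env.gripper_to(g,20); env.servo_line([540,0,60],v=150)
    r=env.servo_line([540,0,-8],v=40,stop_force=6); print(g,r); st()
    env.servo_line([540,0,60],v=150)
E
```

```text
0 False
t 30.9 tcp [540.1  -0.   -7.8] F [-0.2 -0.3 -0.8] gap 0.2 grip 0.0
32 False
t 34.2 tcp [540.1   0.   -7.8] F [-0.2  0.  -0.2] gap 32.0 grip 0.0
70 False
t 37.7 tcp [540.1   0.   -7.8] F [-0.3  1.1 -0.1] gap 70.2 grip 0.0
```

```bash
python3 - <<'E'
from h import *
env.gripper_to(0,20); env.servo_line([540,0,0],v=150)
r=env.servo_line([540,0,-60],v=30,stop_force=5); print(r); st()
z=env.current_ee_pos()[2]
env.servo_line([540,0,z+20],v=50)
c=env.read_camera("scene"); cv2.imwrite("pics/pr.png",cv2.resize(c["img"][130:280,230:390],None,fx=4,fy=4,interpolation=cv2.INTER_CUBIC))
c=env.read_camera("top"); W=world(c)
E
```

```text
True
t 41.0 tcp [540.    0.  -27.8] F [-2.   0.4  9. ] gap -0.2 grip 4.4
```

View pics/pr.png

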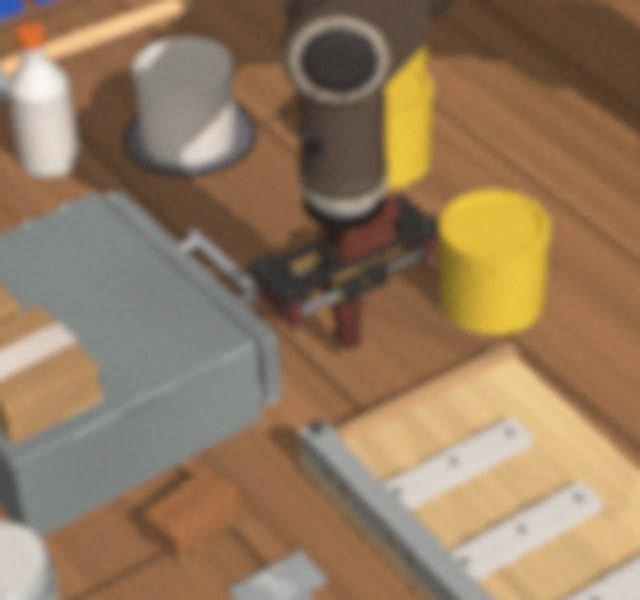

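The tool frame is about 26.5 mm off in z: the tips touch the bench at reported z −27. I'll apply that correction and pull the drawer.

```bash
cat >> h.py <<'E'
DZ=26.5
def line(x,y,z,v=150,f=None,ori=None): return env.servo_line([x,y,z-DZ],v=v,ori=ori,stop_force=f)
def over(x,y,z,yaw):
    o,q=pose((x,y,z-DZ),yaw); env.move_to([x,y,z-DZ],o); return o
def tcp(): return np.array(env.current_ee_pos())+[0,0,DZ]
def gaze(f=None):
    c=env.read_camera("top"); W=world(c)
    if f: cv2.imwrite(f"pics/{f}.png",c["img"])
    return c,W
E
cat > pull.py <<'E'
from h import *
a=np.deg2rad(1.); d=np.array([np.cos(a),np.sin(a)]); h=np.array([598.,-121.])
env.gripper_to(32,20)
line(540,0,150)
over(*h,150,np.pi/2+a)
r=line(*h,46,80,10); print(r); st()
if not r:
    env.gripper_to(0,15); st()
    if env.current_finger_gap()<7: raise SystemExit("missed")
    p=tcp()[:2]; e=p-d*192
    print(line(*e,46,60,14)); st()
    env.gripper_to(32); q=tcp(); print("trav",p-q[:2])
    line(*q[:2],180,200)
    over(420,200,300,0)
st()
c,W=gaze("open2"); np.save("Wtop.npy",W)
cv2.imwrite("pics/open2_c.png",cv2.resize(c["img"][90:290,180:450],None,fx=2.9,fy=2.9,interpolation=cv2.INTER_CUBIC))
m=(W[...,2]>44)&(W[...,2]<64)&(W[...,0]>455)&(W[...,0]<650)&(abs(W[...,1]+118)<150)
k,l,s,ce=cv2.connectedComponentsWithStats(m.astype(np.uint8))
for i in range(1,k):
    if s[i,4]>60: print(s[i],cv2.minAreaRect(W[l==i][:,:2].astype(np.float32)),np.median(W[l==i][:,2]))
E
python3 pull.py
```

```text
False
t 45.4 tcp [ 598.4 -121.1   20. ] F [-0.6 -0.   0.5] gap 32.0 grip 0.0
t 45.9 tcp [ 597.9 -121.    19.6] F [-1.  -0.   2.4] gap 11.0 grip 15.0
True
t 48.4 tcp [ 425.2 -125.9   19.6] F [ 0.5 -0.5  0.4] gap 10.5 grip 15.0
trav [171.52117331   5.82540998]
t 51.1 tcp [420.1 198.8 273. ] F [-0.3 -0.1 -0.2] gap 32.1 grip 0.0
[309 151  13  39 472] ((583.6561279296875, -30.379798889160156), (132.1847686767578, 41.56779861450195), 0.4076559841632843) 54.427037473250074
[331 151  13  34 405] ((592.6640014648438, -106.55516052246094), (114.5611801147461, 41.63322067260742), 0.7089431881904602) 54.489291413654534
[362 152  15  40 502] ((580.0592651367188, -216.88226318359375), (138.0007781982422, 42.6337890625), 3.7837934494018555) 54.566101682432546
```

View pics/open2_c.png

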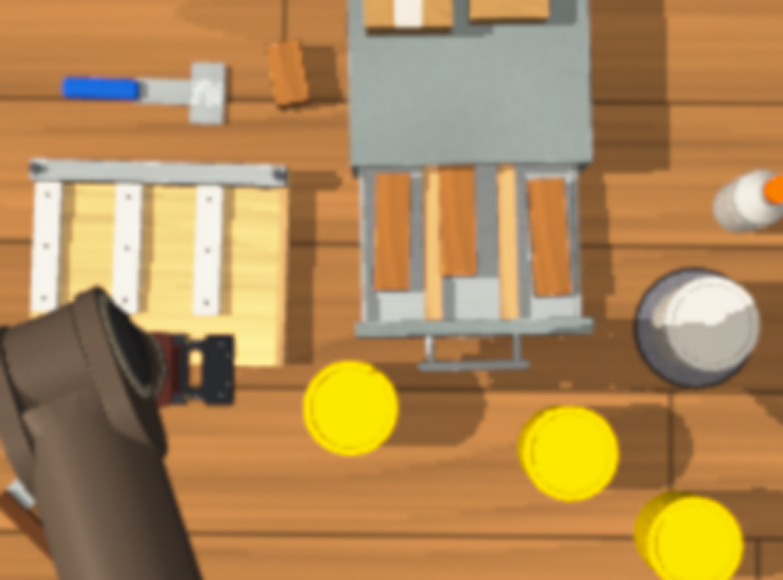

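Three rails are in the tray at crop (392,230), (457,220), (550,237). Travel was only about 172 mm, so I'll pull harder to be sure of the stop.

```bash
cat > pull2.py <<'E'
from h import *
a=np.deg2rad(1.9); d=np.array([np.cos(a),np.sin(a)]); h=np.array([425.2,-126.])
over(*h,180,np.pi/2+a)
r=line(*h,46,120,10); print(r)
if not r:
    env.gripper_to(0,25); st(); p=tcp()[:2]
    print(line(*(p-d*20),46,25,30)); st()
    env.gripper_to(32); q=tcp(); print("trav",p-q[:2])
    line(*q[:2],180,250)
    over(420,200,300,0)
st()
c,W=gaze(); np.save("Wtop.npy",W)
m=(W[...,2]>48)&(W[...,2]<64)&(W[...,0]>455)&(W[...,0]<650)&(abs(W[...,1]+118)<150)
k,l,s,ce=cv2.connectedComponentsWithStats(m.astype(np.uint8))
for i in range(1,k):
    if s[i,4]>60: print(s[i],cv2.minAreaRect(W[l==i][:,:2].astype(np.float32)),np.median(W[l==i][:,2]))
for nm,lo,hi in (("panel",82,97),):
    m=(W[...,2]>lo)&(W[...,2]<hi)&(W[...,0]>430)&(W[...,0]<480)&(abs(W[...,1]+118)<160)
    print(nm,cv2.minAreaRect(W[m][:,:2].astype(np.float32)))
m=(W[...,2]>95)&(W[...,2]<108)&(W[...,0]>600)&(W[...,0]<780)&(abs(W[...,1]+118)<160)
print(cv2.minAreaRect(W[m][:,:2].astype(np.float32)))
# jig fences: edge lines from z 24..38 at several x
for x0 in range(500,640,20):
    m=(abs(W[...,0]-x0)<5)&(W[...,1]>90)&(W[...,1]<420)
    y=W[m][:,1];z=W[m][:,2];o=np.argsort(y); on=[f"{y[i]:.0f}" for i in o if z[i]>24]
    print(x0,on[:70:2])
m=(W[...,2]>45)&(W[...,2]<65)&(W[...,1]>90)&(W[...,1]<420)&(W[...,0]>600)&(W[...,0]<690)
print("bar",cv2.minAreaRect(W[m][:,:2].astype(np.float32)))
E
python3 pull2.py
```

```text
False
t 54.2 tcp [ 425.3 -125.9   19.7] F [-0.4  0.8  4.8] gap 10.3 grip 25.0
True
t 54.5 tcp [ 425.4 -126.    19.8] F [ 2.  -0.3 -2.2] gap 10.1 grip 25.0
trav [ 0.27546461 -0.08609764]
t 57.1 tcp [420.1 198.6 272.9] F [ 1.1 -0.4  0.9] gap 31.7 grip 0.0
[309 151  13  39 463] ((583.7261352539062, -29.888233184814453), (41.571083068847656, 132.22190856933594), 89.91722106933594) 54.518149625299465
[331 151  13  34 397] ((592.7021484375, -106.35798645019531), (114.5301284790039, 41.69606399536133), 0.529291570186615) 54.80621932088256
[362 152  15  40 479] ((579.9908447265625, -216.69732666015625), (137.26722717285156, 42.93017578125), 3.7759742736816406) 54.76269371332328
panel ((471.017822265625, -125.69076538085938), (18.057018280029297, 276.0152282714844), 1.5892701148986816)
((718.87060546875, -118.60446166992188), (123.31304931640625, 279.2657165527344), 0.5291522741317749)
500 ['102', '102', '105', '109', '123', '179', '182', '185', '186', '190', '193', '196', '199', '200', '203', '206', '207', '278', '280', '284', '286', '288', '291', '294', '295', '297', '301', '305', '379', '3
[... 939 characters left out ...]
79', '282', '285', '288', '289', '291', '295', '299', '300', '304', '307', '353', '366', '373']
600 ['99', '100', '103', '107', '107', '121', '142', '180', '183', '187', '191', '194', '197', '201', '202', '205', '222', '275', '277', '279', '282', '285', '286', '289', '292', '296', '296', '301', '303', '303', '357', '374', '375', '378', '380']
620 ['100', '100', '103', '106', '107', '125', '153', '177', '178', '181', '183', '184', '188', '191', '191', '195', '198', '201', '202', '205', '209', '234', '266', '273', '276', '279', '282', '285', '288', '292', '295', '300', '303', '326', '373']
bar ((653.9627075195312, 251.5592041015625), (306.56671142578125, 26.093265533447266), 88.49913024902344)
```

```bash
cat > rail.py <<'E'
from h import *
import sys
JY=np.deg2rad(-.8); FACE={1:179,2:277,3:375}
def find(near):
    c,W=gaze()
    m=(W[...,2]>46)&(W[...,2]<66)&(W[...,0]>480)&(W[...,0]<655)&(abs(W[...,1]-near)<38)
    k,l,s,ce=cv2.connectedComponentsWithStats(m.astype(np.uint8))
    i=1+np.argmax(s[1:,4]); p=W[l==i][:,:2]
    (cx,cy),(w,h),a=cv2.minAreaRect(p.astype(np.float32))
    if w<h: a-=90
    a=np.deg2rad((a+90)%180-90); L=max(w,h); u=np.array([np.cos(a),np.sin(a)])
    front=np.array([cx,cy])-u*L/2
    print("rail",front,np.rad2deg(a),L,min(w,h)); return front+u*70,a
def pick(near):
    (x,y),a=find(near); env.gripper_to(62,30)
    over(x,y,150,a); r=line(x,y,38,120,8)
    if r: st(); raise SystemExit("hit on descent")
    env.gripper_to(30,30); st()
    line(x,y,160,150); st()
    return env.current_finger_gap()>36
def place(b):
    x,y=565,FACE[b]-28
    over(x,y,150,JY)
    if env.current_finger_gap()<36: raise SystemExit("lost")
    line(x,y,62,150); r1=line(x,y,36,35,5); st()
    z=tcp()[2]+.5
    r2=line(x+25,y,z,30,7); p=tcp(); st()
    r3=line(p[0],y+25,z,30,7); p=tcp(); st(); print(r1,r2,r3)
    env.gripper_to(64); line(p[0],p[1],130,200)
def nudge(b):
    yc=FACE[b]-21; env.gripper_to(0,20)
    over(575,yc-46,110,JY); line(575,yc-46,38,150); print(line(575,yc-20,38,40,7)); st()
    p=tcp(); line(p[0],p[1]-4,38); line(p[0],p[1]-4,90,200)
    line(465,yc,90,250); line(465,yc,36,150); print(line(510,yc,36,50,8)); st()
    p=tcp(); line(p[0]-5,p[1],36); line(p[0]-5,p[1],130,200)
if __name__=="__main__":
    n,b=float(sys.argv[1]),int(sys.argv[2])
    if not pick(n): raise SystemExit("no grip")
    place(b); nudge(b); st()
E
python3 rail.py -30 3
```

```text
rail [517.45330653 -30.4620321 ] 0.23598633706569672 136.34893798828125 41.542152404785156
t 61.0 tcp [587.7 -30.   11.8] F [0.8 1.2 2.6] gap 41.5 grip 30.0
t 62.0 tcp [586.9 -29.9 132.6] F [ 0.1 -0.6 -1.8] gap 42.2 grip 30.0
t 65.1 tcp [564.6 346.9  11.6] F [-0.3 -0.8  4. ] gap 42.0 grip 30.0
t 65.4 tcp [564.6 346.9  11.5] F [-1.6 -0.7  5.5] gap 41.8 grip 30.0
t 65.9 tcp [565.  353.9  11.6] F [-0.9 -0.4  5.6] gap 41.7 grip 30.0
True True True
True
t 69.5 tcp [575.1 323.4  11.8] F [-0.   0.2 -1. ] gap 0.5 grip 0.0
True
t 71.8 tcp [490.4 354.1   9.4] F [ 0.4 -0.1 -0.6] gap 0.5 grip 0.0
t 72.7 tcp [484.9 354.1 102.9] F [-0.3 -0.8 -0.7] gap 0.6 grip 0.0
```

```bash
cat > look.py <<'E'
from h import *
import sys
over(400,30,330,0)
c,W=gaze(); np.save("Wtop.npy",W)
cv2.imwrite(f"pics/{sys.argv[1]}.png",cv2.resize(c["img"][140:225,185:285],None,fx=7,fy=7,interpolation=cv2.INTER_CUBIC))
m=(W[...,2]>46)&(W[...,2]<66)&(W[...,0]>450)&(W[...,0]<638)&(W[...,1]>90)&(W[...,1]<420)
k,l,s,ce=cv2.connectedComponentsWithStats(m.astype(np.uint8))
for i in range(1,k):
    if s[i,4]>60: print(cv2.minAreaRect(W[l==i][:,:2].astype(np.float32)),np.median(W[l==i][:,2]))
print("tub",circ(W,85,108,476,-399,90)); st()
E
python3 look.py j1
```

```text
((570.3713989257812, 353.1914978027344), (44.19116973876953, 132.98719787597656), 89.26998138427734) 54.36540953769936
tub [ 477.9 -397.9   54.4  827.    96.7]
t 74.2 tcp [400.1  31.  303.2] F [ 0.4 -0.1  0.2] gap 0.5 grip 0.0
```

View pics/j1.png

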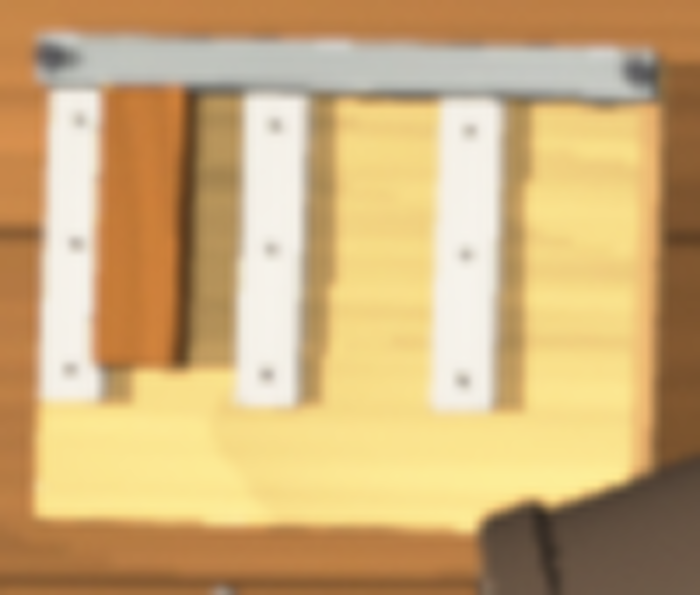

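The first rail sits home in bay 3 (crop 140,225), tight to the fence and bar. On to the next two.

```bash
python3 rail.py -106 2 && python3 look.py j2
```

```text
rail [ 535.29655338 -106.71481652] 0.3908963203430176 118.57102966308594 41.9122314453125
t 78.6 tcp [ 605.6 -106.8   11.9] F [ 0.3 -1.9  3.2] gap 41.8 grip 29.9
t 79.6 tcp [ 604.8 -105.6  132.6] F [-1.3  0.5 -1.4] gap 41.6 grip 30.0
t 82.3 tcp [568.6 248.6  36.1] F [ 1.1 -0.2  4.9] gap 41.8 grip 30.0
t 83.2 tcp [589.9 248.9  36.4] F [ 0.1 -0.5 -1.8] gap 41.5 grip 30.0
t 83.7 tcp [589.7 255.6  36.1] F [ 0.6  0.  -0.1] gap 41.4 grip 30.0
True False True
True
t 87.2 tcp [575.7 225.6  12.1] F [ 0.4 -0.7  1.7] gap 0.3 grip 0.6
False
t 90.0 tcp [509.6 256.    9.4] F [0.6 0.2 0.5] gap 0.4 grip 0.0
t 90.9 tcp [504.1 256.  102.9] F [-0.1 -0.2 -0.3] gap 0.5 grip 0.0
((570.5965576171875, 352.177978515625), (132.55294799804688, 43.90309524536133), 0.4153193533420563) 54.32827439886025
((584.449462890625, 254.84629821777344), (42.630943298339844, 83.49791717529297), 89.46370697021484) 58.29008058325954
tub [ 477.  -398.1   54.   821.    96.5]
t 92.1 tcp [400.   31.  302.7] F [-0.2  1.1  0.4] gap 0.8 grip 0.0
```

View pics/j2.png

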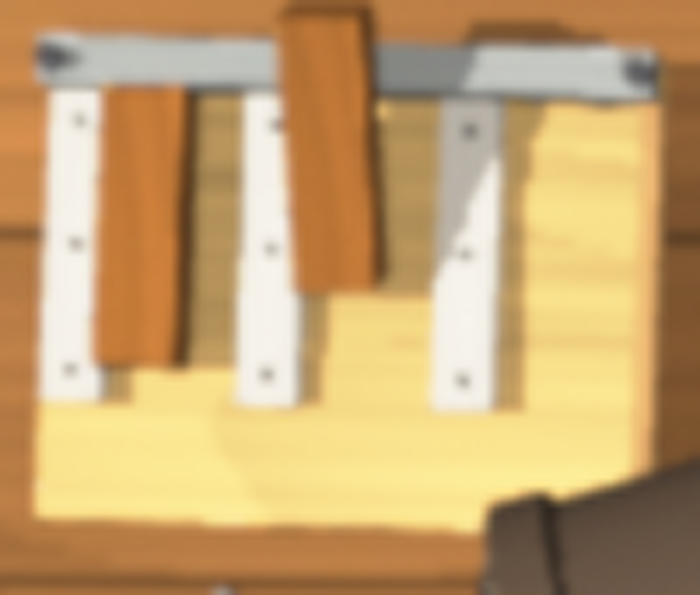

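```bash
python3 - <<'E'
from h import *
W=np.load("Wtop.npy")
for x0 in range(490,662,8):
    m=(abs(W[...,0]-x0)<4)&(abs(W[...,1]-254)<12); print(x0,round(float(np.median(W[m][:,2])),1),end="; ")
E
```

```text
490 18.7; 498 19.0; 506 17.9; 514 19.0; 522 17.7; 530 17.3; 538 17.6; 546 50.8; 554 56.0; 562 58.6; 570 64.2; 578 66.9; 586 71.2; 594 72.1; 602 79.1; 610 76.9; 618 85.8; 626 86.9; 634 91.3; 642 93.7; 650 100.0; 658 99.9;
```

The second rail rests on top of the guide bar (crop 325,10, tail at 338,290): it slipped in the grip and pitched up about 24°. I'll grip it near the tail and draw it back off the bar.

```bash
cat > fix.py <<'E'
from h import *
W=np.load("Wtop.npy")
m=(W[...,2]>42)&(W[...,0]>538)&(W[...,0]<600)&(abs(W[...,1]-256)<38)
p=W[m][:,:2]; vx,vy,x0,y0=cv2.fitLine(p.astype(np.float32),cv2.DIST_L2,0,.01,.01).ravel()
(cx,cy),wh,an=cv2.minAreaRect(p.astype(np.float32)); print(cx,cy,wh,an,x0,y0)
a=np.deg2rad(2.5); x=563; y=cy+(x-cx)*np.tan(a); print(x,y)
env.gripper_to(64,12)
over(x,y,150,a); r=line(x,y,39,100,8); print(r); st()
if r: line(x,y,150); raise SystemExit
env.gripper_to(30,12); st()
line(x,y,44,40)
line(x-25,y-3,44,60); line(x-48,y-5,44,40); st()
env.gripper_to(64); line(x-48,y-5,150,200)
E
python3 fix.py; python3 look.py j3
```

```text
571.3695068359375 254.96873474121094 (42.630943298339844, 57.33690643310547) 89.46370697021484 571.5943 254.0097
563 254.60331418107467
False
t 95.7 tcp [563.5 254.8  13.2] F [ 0.   0.  -0.3] gap 64.0 grip 0.0
t 96.2 tcp [563.1 254.8  12.7] F [-0.4  0.9  1. ] gap 41.9 grip 11.9
t 97.8 tcp [515.2 249.7  17.7] F [ 0.1 -0.7 -1.4] gap 41.9 grip 11.9
((570.7489013671875, 352.6511535644531), (42.9553337097168, 133.5799560546875), 88.78700256347656) 54.251160962622805
((569.55908203125, 247.22483825683594), (135.53326416015625, 40.41474533081055), 0.8999118804931641) 54.51948282530162
tub [ 477.  -398.2   54.1  827.    96.4]
t 100.2 tcp [400.  31. 303.] F [ 0.4  0.6 -0.2] gap 64.0 grip 0.0
```

View pics/j3.png

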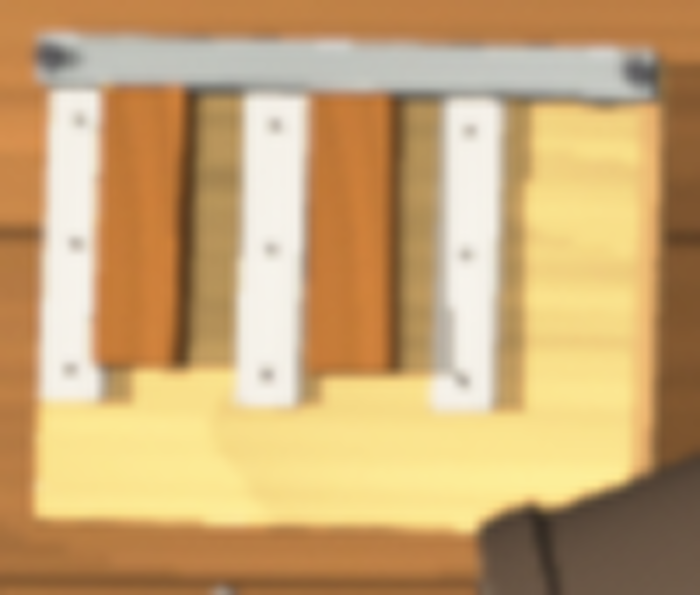

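It now lies flat in bay 2. Next: nudge it home, then do the third rail.

```bash
sed -i 's/yc-46/yc-53/g; s/env.gripper_to(30,30)/env.gripper_to(30,45)/' rail.py; python3 -c "
from rail import *
nudge(2)"; python3 rail.py -217 1 ; python3 look.py j4
```

```text
True
t 104.6 tcp [574.8 225.4  11.5] F [ 0.  -1.3  0.1] gap 0.4 grip 0.7
True
t 106.9 tcp [488.7 256.2   9.3] F [ 0.6  0.5 -0.1] gap 0.6 grip 0.0
rail [ 511.1463546  -221.99114479] 4.140809535980225 140.26019287109375 43.20038986206055
t 112.2 tcp [ 581.2 -216.9   11.9] F [-0.8  0.1  3.9] gap 41.8 grip 45.0
t 113.1 tcp [ 580.5 -216.4  132.5] F [-0.2 -0.  -1.5] gap 41.6 grip 45.0
t 116.3 tcp [564.6 151.   11.7] F [-0.6  0.3  5.3] gap 41.7 grip 45.0
t 116.5 tcp [564.5 151.   11.7] F [-0.6 -0.2  5. ] gap 41.8 grip 45.0
t 117.0 tcp [564.6 157.9  11.7] F [-0.5 -1.6  4.8] gap 41.6 grip 45.0
True True True
True
t 122.6 tcp [574.8 127.5  11.5] F [ 0.3 -1.9  1.6] gap 0.8 grip 0.9
True
t 124.9 tcp [486.8 158.3   9.3] F [-0.1  0.6  1.1] gap 0.6 grip 0.0
t 125.8 tcp [481.3 158.8 102.8] F [-0.7  0.4 -0.1] gap 0.3 grip 0.0
((570.471923828125, 353.22406005859375), (44.22129440307617, 132.8124237060547), 89.27996826171875) 54.2267410887076
((570.3583984375, 255.34210205078125), (44.1222038269043, 136.11868286132812), 88.13824462890625) 54.468553293331674
((570.0364379882812, 156.92160034179688), (43.341766357421875, 136.19650268554688), 88.94410705566406) 54.39332393793831
tub [ 476.5 -397.9   54.4  820.    96.7]
t 127.9 tcp [399.9  30.1 303.2] F [0.3 0.2 0.4] gap 0.6 grip 0.0
```

View pics/j4.png

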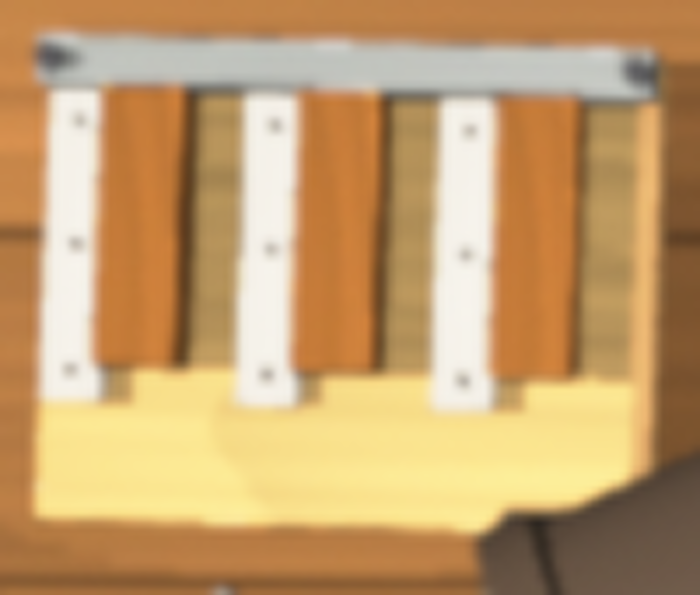

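All three rails are home. Now I shut the drawer.

```bash
cat > shut.py <<'E'
from h import *
a=np.deg2rad(1.7); d=np.array([np.cos(a),np.sin(a)]); h=np.array([425.2,-126.])
env.gripper_to(32,20)
over(*h,180,np.pi/2+a); r=line(*h,46,120,10); print(r)
if r: raise SystemExit
env.gripper_to(0,20); st(); p=tcp()[:2]
print(line(*(p+d*172),46,70,25)); st()
print(line(*(p+d*195),46,25,25)); st()
env.gripper_to(32); q=tcp(); print("trav",q[:2]-p)
line(*q[:2],180,250); over(400,30,330,0)
c,W=gaze()
cv2.imwrite("pics/end.png",cv2.resize(c["img"][90:290,180:450],None,fx=2.9,fy=2.9,interpolation=cv2.INTER_CUBIC))
m=(W[...,2]>82)&(W[...,2]<97)&(W[...,0]>600)&(W[...,0]<650)&(abs(W[...,1]+118)<160)
print(cv2.minAreaRect(W[m][:,:2].astype(np.float32)))
print("tub",circ(W,85,108,476,-399,90)); st()
E
python3 shut.py
```

```text
False
t 131.2 tcp [ 425.4 -125.9   19.7] F [-0.6  0.   4.3] gap 10.1 grip 20.0
False
t 133.8 tcp [ 597.3 -121.1   19.8] F [-1.8 -0.3  5.4] gap 10.5 grip 20.0
True
t 134.4 tcp [ 604.8 -120.8   19.7] F [-1.5 -0.1  7.3] gap 10.7 grip 20.0
trav [179.16132411   5.33566759]
((643.8959350585938, -119.30998229980469), (12.34422492980957, 273.1319885253906), 0.07724695652723312)
tub [ 477.6 -397.4   54.   826.    96.6]
t 136.8 tcp [400.2  29.8 303. ] F [ 0.5 -0.1 -0.3] gap 32.1 grip 0.0
```

View pics/end.png

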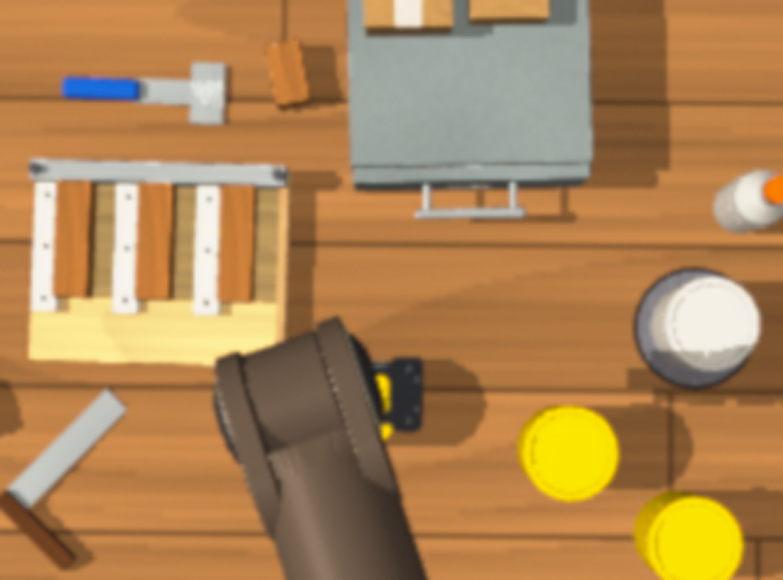

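The drawer looks flush with the cabinet, the rails are home and the tub is on its mat. One last firm push on the bar before I hand in.

```bash
python3 - <<'E'
from h import *
env.gripper_to(0,20)
over(565,-121,150,np.pi/2+.03); line(565,-121,48,150)
print(line(610,-120,48,40,30)); st()
p=tcp(); line(p[0]-15,p[1],48); line(p[0]-15,p[1],180,250); over(400,30,330,0)
c,W=gaze()
m=(W[...,2]>82)&(W[...,2]<97)&(W[...,0]>600)&(W[...,0]<660)&(abs(W[...,1]+118)<160)
print(cv2.minAreaRect(W[m][:,:2].astype(np.float32)))
print("tub",circ(W,85,108,476,-399,90)); m=(W[...,2]>46)&(W[...,2]<66)&(W[...,0]>450)&(W[...,0]<638)&(W[...,1]>90)&(W[...,1]<420)
k,l,s,ce=cv2.connectedComponentsWithStats(m.astype(np.uint8))
for i in range(1,k):
    if s[i,4]>60: print(np.round(cv2.minAreaRect(W[l==i][:,:2].astype(np.float32))[0]))
env.sleep(.5); print(env.sign_off())
E
```

```text
True
t 140.1 tcp [ 589.8 -120.3   20.5] F [0.4 0.1 0.7] gap 0.6 grip 0.0
((650.20458984375, -119.53172302246094), (19.608407974243164, 273.8061828613281), 1.2239511013031006)
tub [ 476.8 -397.6   53.9  825.    96.6]
[571. 353.]
[570. 255.]
[570. 157.]
the job is handed in; nothing more can be done
None
```

The job is handed in at about 142 s of the 210 s allowed; the last readings show the tub on its mat, all three rails home in the jig and the drawer shut, but the initial state may count against it: the drawer seemed to be about 8 mm open when I first measured it, and I moved the tub without closing it first.

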